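# Top off the tile pile and poise the needle tool over it

### The job

Put the loose clay tile squarely on top of the pile of two, edges in line, and let go of it. Then draw the needle tool out of its sloping stand, turn it upright with its point straight down, and finish while still holding it there in the air, the point over the dot in the middle of the top tile and about 5 cm above it, touching nothing but the gripper. Do not shift the pile, and leave the two cups, the sanding block and the paint pot alone.

Things in the scene. Friction and masses are not known exactly. Their poses are not given: they have to be found in the camera images.
- tile_loose: the loose clay tile, brown, 100 x 50 x 14 mm (x, y, z), 0.1 to 0.2 kg, lying flat on the table with a small dark dot in the middle of its top; origin at the centre of its underside, x along its length, z up. Grip it across its 50 mm width
- tile_middle: upper tile of the pile of two, same make and axes; origin at the centre of its underside, so its top is 14 mm above
- tile_bottom: lower tile of the pile, same make and axes, lying on the table under tile_middle
- stand: sloping light wooden tool stand with a brass band, fixed to the table: a foot 150 x 74 x 11 mm and on it a square tube (32 mm outside, 18 mm inside, 132 mm long) that slopes up at 50 degrees from level towards the stand's +x; 131 mm high, 165 mm with the tool in it. Origin in the plane of the table under the foot (foot from x = -63 to +87 mm), z up
- stand_mouth (a point): middle of the open upper end of the stand's tube, where the tool comes out
- needle_tool: needle tool, 172 mm, 15 g: brown handle 13 mm thick, 110 mm long, then a 62 mm steel needle. Starts in the tube, point down, 49 mm of handle sticking out; draw it 125 mm along the slope to free it. +y: along its axis, point to handle end (at start 50 degrees above level, towards the stand's +x); x level. Origin 86 mm from either end, at its underside; axis 6.5 mm off along its z
- needle_point (a point): the point of the needle, on the tool's axis, 86 mm from the origin towards -y
- handle_middle (a point): middle of the handle on the tool's axis, 117 mm above the point; the handle reaches 55 mm farther along +y
- cup_left: unglazed beige cup, 85 mm wide, 87 mm high, a bystander; origin at the centre of its underside
- cup_right: unglazed beige cup, 83 mm wide, 89 mm high, a bystander; origin at the centre of its underside
- sanding_block: black sanding block, 46 x 74 x 27 mm, a bystander; origin at the centre of its underside
- paint_pot: small white pot of blue paint, 44 mm wide, 30 mm high, a bystander; origin at the centre of its underside
Things that resemble listed ones, but are neither listed nor needed, are in the scene too. What is shaped like the tile_middle but purple is not meant.

How it is judged:
By the outcome, as a careful person would: the job done as asked, in the order asked, and still so for the second after the job is handed in, while the arm keeps its last pose, push and grip.
It also fails if it takes over 58 s, if anything falls off the work surface, if the arm or the gripper's body presses on something with over 40 N, if the wrist force passes 120 N, or if a joint passes its speed limit or range.

### The arm

A 7-joint arm with a two-finger parallel gripper is mounted at the origin on a cart in front of the work surface, level with it; the furniture and walls round the work are solid. World frame = base frame: x ahead of the robot, y to its left, z up, the work surface at z = 0. Lengths are in m, angles in rad, forces in N, time in s.
With the tool pointing down it reaches from about 0.35 to 0.9 m from the base axis. Payload 8.1 kg.
Tool frame: the origin (TCP) lies at the very end of the fingers, on their centre line; the grasp point (between the pads) lies arm.hold_point_z behind it (arm.hold_point_z is the distance from the TCP to the grasp point, in m); z points along the fingers, y is the line along which they close (so a half turn about z gives the same grasp; the last joint's range is limited). The gripper opens to 92 mm and grips with 3 to 60 N. Pads are 19 mm wide; open, the fingers measure 130 mm over their backs; the gripper's body (75 mm by 190 mm) begins 47 mm behind the grasp point.
Start: joints at [1.048, 0.434, 0.025, 1.573, -0.012, 1.134, -0.075], TCP at [0.255, -0.571, 0.227] pointing down, gripper open.
Joint ranges: [-2.62, 2.62], [-0.44, 2.09], [-1.27, 1.32], [0.08, 2.57], [-1.32, 4.46], [0.12, 2], [-2.74, 2.74]. Speed limits (rad/s): [2.22, 2.22, 3.01, 3.01, 3.14, 3.14, 3.14].

### API

Orientations are given as a rotation vector (axis times angle).
In Python, from cell import arm, vision, job, cut_out gives the robot as it stands. The module is installed in compiled form; this text tells all that it offers.
- The arm moves only by the tool play_rows, never from a script. Its argument "increments" is text: rows parted by semicolons, each of 5 numbers parted by spaces: the shift along the tool's x, y, z in cm, then the turn about the tool's z in degrees, then the opening, from -1 (shut) to 1 (fully open), so that 0 is half open. A call has 1 to 5 rows; each row shifts and turns the commanded pose from where the row before left it, along the tool's axes as they then stand; what a row does not reach is not made up. A row lasts 1/12 s, in which the tool goes at most 41.7 mm and 7.16 degrees, less where a joint would pass 70% of its speed; a pose out of reach is approached as far as the arm can. A call is refused whole if a number of a shift passes 4.17 or a number of a turn 7.16, either way. A call with a gripper value outside its range is refused whole. The fingers move at their own pace and stop on an object; "grip_force" is the grip in N (left out, the last holds). Time passes only in rows, so rows that do not move let the fingers close. It gives the time, the measured TCP pose, the force, the opening and the grip force at its end, in the units of the state.
- arm.observe(): the state, without advancing time (a new reading comes with each control period).
- vision.get_image(name): name is "scene" or "side" or "wrist"; returns a dict with "frame" (384x512x3 uint8, red, green, blue), "z_map" (384x512 float32, m along the optical axis (not along the pixel's ray), 0 where there is no reading), "mtx" (3x3 intrinsics, pixels), "cam_to_world" (4x4, takes a point from camera to world coordinates). Camera axes: x right, y up, looking along -z (the intrinsics and any distortion apply to the point x, -y, -z); pixel columns grow to the right and rows downward; lengths in m; the calibration is good to about 2 mm. A picture is of the moment at which its call begins.
- job.sign_off(): hands the job in; it is judged then, once.
Trained networks look in a picture, given as the dict that the camera call returned (one of the last four; its "shot" number tells which), for a name from the list of things; names that differ only in an ending like _2 or _b are one class to them, and where a whole thing is asked for, a point or a joint stands for the part that bears it (a point fixed in the world has none). Each returns a list of dicts, best first, with "confidence" (0 to 1); they miss things now and then, are a little off and sometimes report something else, mostly with a low value. They report only what shows in the picture. A call takes as long as a camera call. They do not tell look-alikes from the thing itself.
- cut_out(query, picture): "mask" (384x512 bool, what is visible of it) and "point" ([row, column] in pixels, amid what is visible of it).
The state is a dict: "clock": time; "joints": joint angles; "dq": joint speeds; "joint_efforts": joint torques, N m; "position": TCP position; "ee_rot": TCP orientation; "force": force on the tool from outside, world axes, zero at the start; "ft_torque": the same for the moment, N m; "width": opening from 0.0 (shut) to 1.0 (fully open); "gripper_force": force on a finger pad.
Only numpy, scipy, OpenCV 4.12 (cv2) and the standard library are available. Lean on these libraries where they do the work, as an engineer would, in place of code of your own. Each camera call takes 0.05 s, during which the arm holds its last target. There are 200 camera calls.

## Working session

There is one attempt and no reset: what is moved stays moved. The work goes in short steps, Python scripts to look and compute and a tool call to move; the robot and the scene stay as the last step left them, time stands still between calls to the robot, and variables do not carry over. Pictures are saved under pics/ and viewed, at most 13 in all, crops included, and the job is handed in when it is done.

Besides the shell and the picture viewer there is one more tool, called after ">>>" as name(argument=value, ...) on one line, values as JSON. play_rows: Moves the arm, as the interface text tells. Its arguments: {"type":"object","properties":{"increments":{"type":"string"},"grip_force":{"type":"number"}},"required":["increments"]}

```bash
mkdir -p pics
cat > h.py <<'E'
import numpy as np, cv2
from cell import arm, vision, job, cut_out
from scipy.spatial.transform import Rotation as R
def pts(p):
    z=p["z_map"]; K=p["mtx"]; v,u=np.mgrid[:384,:512]
    c=np.stack([(u-K[0,2])/K[0,0]*z,-(v-K[1,2])/K[1,1]*z,-z],-1)
    T=p["cam_to_world"]; w=c@T[:3,:3].T+T[:3,3]; w[z==0]=np.nan; return w
def save(p,n,box=None,s=1):
    f=p["frame"][:,:,::-1]
    if box: f=f[box[0]:box[1],box[2]:box[3]]
    cv2.imwrite("pics/"+n,cv2.resize(f,None,fx=s,fy=s,interpolation=cv2.INTER_CUBIC))
def st():
    s=arm.observe(); print({k:(np.round(v,4).tolist() if not isinstance(v,(int,float)) else round(v,4)) for k,v in s.items() if k!="joint_efforts"})
E
python3 - <<'E'
from h import *
st(); print(arm.hold_point_z)
ps=[vision.get_image(n) for n in ("scene","side")]
for n,p in zip(("scene","side"),ps):
    save(p,n+"0.png",None,1.5); W=pts(p)
    for q in ["tile_loose","tile_middle","stand","needle_tool","cup_left","sanding_block","paint_pot"]:
        for d in cut_out(q,p)[:4]:
            w=W[d["mask"]]; print(n,q,round(d["confidence"],2),np.round(d["point"]),d["mask"].sum(),np.round(np.nanmedian(w,0),3),np.round(np.nanpercentile(w,[2,98],axis=0),3).tolist())
E
```

```text
{'clock': 0.0, 'joints': [1.0484, 0.4352, 0.025, 1.5741, -0.0116, 1.134, -0.0751], 'dq': [-0.0013, 0.0015, 0.0001, -0.0008, -0.0007, -0.0008, -0.0005], 'position': [0.2545, -0.5703, 0.2259], 'ee_rot': [-3.0711, -0.6542, 0.0007], 'force': [-0.1215, 0.5829, 0.2522], 'ft_torque': [-0.0233, 0.0535, 0.004], 'gripper_force': 0.0, 'width': 0.998}
0.0188
scene tile_loose 0.67 [185. 357.] 713 [ 0.53  -0.237  0.014] [[0.485, -0.275, 0.002], [0.58, -0.208, 0.017]]
scene tile_middle 0.81 [272. 174.] 1311 [0.524 0.246 0.028] [[0.48, 0.218, 0.017], [0.576, 0.272, 0.03]]
scene tile_middle 0.81 [249. 219.] 1051 [0.536 0.127 0.014] [[0.501, 0.081, 0.003], [0.574, 0.171, 0.017]]
scene tile_middle 0.35 [225. 290.] 2953 [ 0.497 -0.012  0.031] [[0.432, -0.061, 0.005], [0.573, 0.021, 0.126]]
scene tile_middle 0.21 [149. 248.] 1262 [ 0.73  -0.083  0.063] [[0.704, -0.128, 0.009], [0.785, -0.05, 0.088]]
scene stand 0.87 [223. 290.] 2906 [ 0.497 -0.011  0.03 ] [[0.432, -0.057, 0.005], [0.57, 0.022, 0.125]]
scene needle_tool 0.42 [169. 271.] 150 [ 0.555 -0.007  0.137] [[0.54, -0.13, 0.0], [0.706, -0.002, 0.155
[... 763 characters left out ...]
175.] 1076 [0.748 0.105 0.067] [[0.71, -0.05, 0.031], [0.788, 0.166, 0.085]]
side stand 0.59 [178. 254.] 71 [ 0.561 -0.005  0.132] [[0.546, -0.012, 0.115], [0.576, -0.0, 0.151]]
side stand 0.44 [201. 320.] 212 [ 0.37  -0.103  0.019] [[0.351, -0.137, -0.001], [0.39, -0.092, 0.029]]
side needle_tool 0.54 [179. 254.] 75 [ 0.559 -0.006  0.132] [[0.546, -0.278, 0.005], [0.573, -0.0, 0.15]]
side cup_left 0.88 [224. 176.] 1017 [0.748 0.105 0.067] [[0.71, 0.044, 0.035], [0.788, 0.127, 0.085]]
side cup_left 0.55 [287. 272.] 262 [0.532 0.269 0.007] [[0.488, 0.263, -0.001], [0.578, 0.276, 0.013]]
side paint_pot 0.76 [202. 322.] 207 [ 0.372 -0.102  0.019] [[0.351, -0.137, -0.001], [0.39, -0.092, 0.029]]
```

View pics/scene0.png

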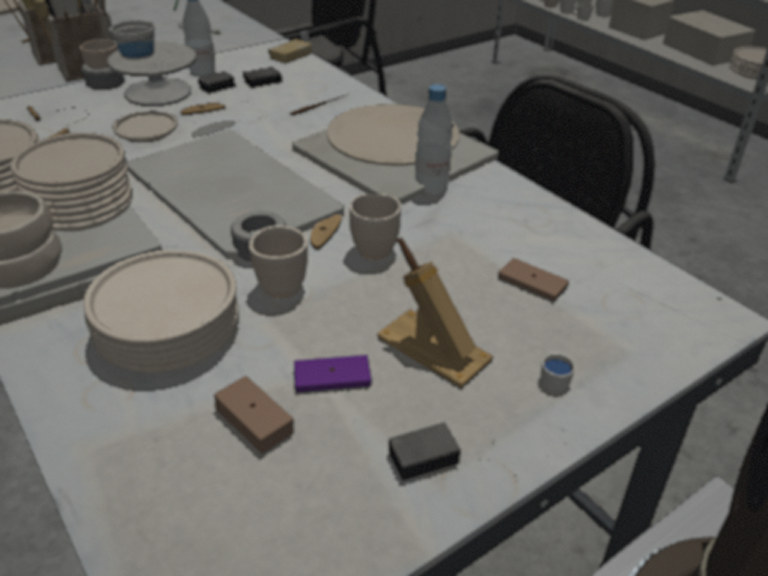

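View pics/side0.png

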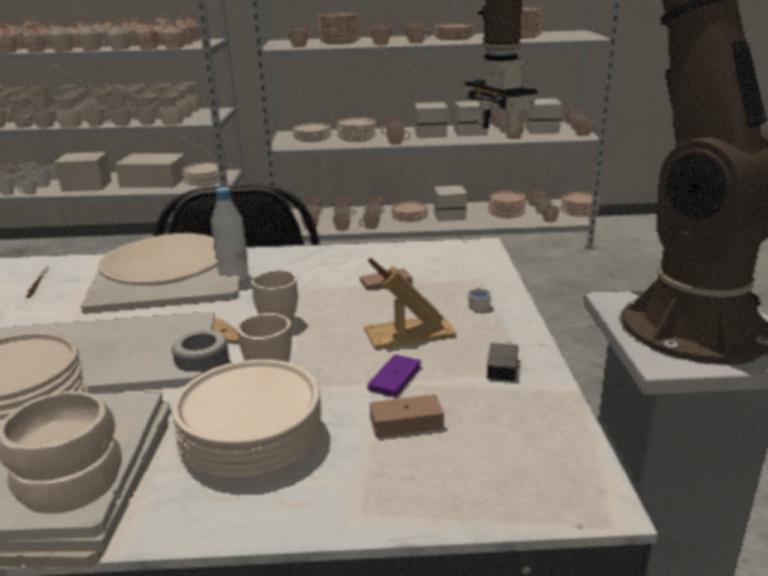

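The scene shows the loose brown tile at px (357,185) and the brown pile of two at (170,270). The purple look-alike is at (220,249). The stand is at (290,223) with the needle's handle at (271,169). By colour and height, the pile is the brown one at z≈0.028 and the loose tile is the one at z≈0.014.

```bash
cat >> h.py <<'E'
def rect(w,ztop,tol=.004):
    t=w[np.abs(w[:,2]-ztop)<tol][:,:2]
    c=np.median(t,0); t=t[np.linalg.norm(t-c,axis=1)<.07]
    (x,y),(a,b),th=cv2.minAreaRect((t*1000).astype(np.float32))
    if a<b: a,b,th=b,a,th+90
    return np.round([x,y,a,b,(th+90)%180-90],1)
E
python3 - <<'E'
from h import *
for n in ("scene","side"):
    p=vision.get_image(n); W=pts(p)
    for q,i,z in (("tile_loose",0,.014),("tile_middle",None,.028)):
        for d in cut_out(q,p)[:3]:
            m=d["mask"]; w=W[m]; w=w[~np.isnan(w).any(1)]
            col=np.median(p["frame"][m],0)
            if np.percentile(w[:,2],80)<z+.004 and abs(np.median(w[:,2])-z)<.005: print(n,q,col,rect(w,z,.0035))
    if n=="scene":
        a=cv2.resize(p["frame"][165:205,330:385],None,fx=7,fy=7); b=cv2.resize(p["frame"][250:305,135:200],None,fx=6,fy=6)
        c=cv2.resize(p["frame"][150:260,245:335],None,fx=4,fy=4)
        o=np.zeros((440,1140,3),np.uint8); o[:280,:385]=a;o[:330,385:775]=b;o[:440,775:1135]=c
        cv2.imwrite("pics/crop.png",cv2.resize(o,None,fx=.7,fy=.7)[:,:,::-1])
    # stand: foot points, tube
    d=cut_out("stand",p)[0]; w=W[d["mask"]]; w=w[~np.isnan(w).any(1)]
    print(n,"foot",[float(x) for x in rect(w,.011,.003)])
    t=w[w[:,2]>.03]; pc=t[:,:2].mean(0); print("tube dir", np.polyfit(t[:,0],t[:,1],1), t.max(0))
    for d in cut_out("needle_tool",p)[:1]:
        w=W[d["mask"]]; w=w[~np.isnan(w).any(1)]; w=w[w[:,2]>.118]; print("needle",len(w),w.mean(0),w.min(0),w.max(0))
E
```

```text
scene tile_loose [113.  93.  78.] [ 535.7 -242.8  101.5   53.7   18.2]
scene tile_middle [114.  94.  79.] [530.  243.8 101.1  50.6   7.4]
scene foot [498.8, -20.3, 138.6, 74.4, 15.3]
tube dir [ 0.28291638 -0.15648871] [0.54831724 0.00529311 0.13264674]
needle 125 [ 0.55496763 -0.00755799  0.13803102] [ 0.53934241 -0.01594786  0.12094028] [ 0.57163681 -0.00227428  0.15768497]
side tile_loose [134. 106.  87.] [ 543.1 -236.3   93.7   57.8   14.6]
side tile_middle [139. 109.  88.] [535.3 245.4  98.8  53.    7.6]
side foot [515.9, -15.4, 135.2, 75.4, 10.9]
tube dir [ 0.14035939 -0.07972227] [0.55882646 0.00947614 0.12907348]
```

View pics/crop.png

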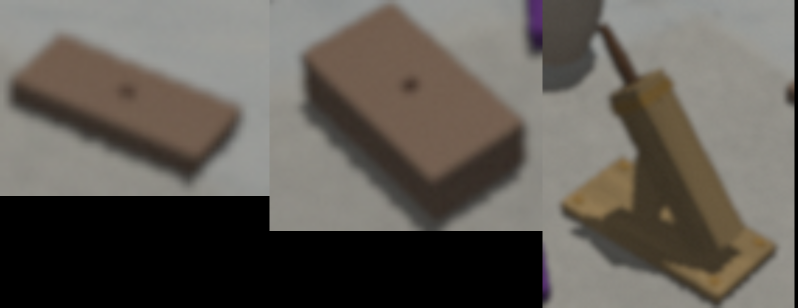

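The crop confirms the choice: a single-thickness brown tile with a dot on the left, and a brown double-thickness pile with a dot in the middle. On the right is the stand with the handle pointing up to +x. Moving above the loose tile.

>>> play_rows(increments="2 -0.95 0 0 1;3.2 -1.5 0 0 1;3.3 -1.6 0.3 0 1;3.3 -1.6 0.3 0 1;3.3 -1.6 0.3 0 1")

```text
clock: 1.72
position: [0.3639, -0.4418, 0.2178]
ee_rot: [3.072, 0.654, 0.0]
force: [0.1, -0.7, -0.1]
width: 1.003
gripper_force: 0.0
```

>>> play_rows(increments="3.3 -1.6 0.3 0 1;3.3 -1.6 0.3 0 1;3.3 -1.6 0.3 0 1;3.3 -1.6 0.3 0 1;3.3 -1.6 0.3 0 1")

```text
clock: 2.13
position: [0.4821, -0.3013, 0.2029]
ee_rot: [3.072, 0.654, 0.001]
force: [0.5, -0.6, 0.1]
width: 1.001
gripper_force: 0.0
```

>>> play_rows(increments="3.3 -1.6 0.2 2 1;3 -1.4 0 2 1;1.3 -0.6 0 2 1;0 0 0 0 1")

```text
clock: 2.47
position: [0.5406, -0.2356, 0.2007]
ee_rot: [-3.1, -0.5, -0.003]
force: [-1.1, 0.2, -0.5]
width: 1.001
gripper_force: 0.0
```

```bash
cat >> h.py <<'E'
def look(q,z,p=None,col=None):
    p=p or vision.get_image("wrist"); W=pts(p); out=[]
    for d in cut_out(q,p)[:4]:
        w=W[d["mask"]]; w=w[~np.isnan(w).any(1)]
        if len(w)<50: continue
        try: out.append((round(d["confidence"],2),np.round(d["point"]).tolist(),np.round(np.median(w,0),4).tolist(),rect(w,z,.004).tolist()))
        except Exception as e: out.append(str(e)[:40])
    return p,out
def yaw():
    s=arm.observe(); x=R.from_rotvec(s["ee_rot"]).as_matrix()
    return np.degrees(np.arctan2(x[1,0],x[0,0])), np.array(s["position"]),x
def go(target,ty=None):
    a,pos,x=yaw(); d=x.T@(np.array(target)-pos)*100
    print("pos",pos.round(4),"yaw",round(a,2),"tilt",x[:,2].round(3),"-> tool cm",d.round(2),"turn",None if ty is None else round(a-ty,2))
E
python3 - <<'E'
from h import *
st(); p,o=look("tile_loose",.014); print(o); print(p["cam_to_world"].round(3)); save(p,"w1.png",None,1.5); go([.538,-.24,.1],17)
E
```

```text
{'clock': 2.4667, 'joints': [0.3885, 0.4039, -0.0923, 1.6905, 0.0391, 1.0481, -0.9669], 'dq': [0.0537, -0.015, 0.0453, 0.0297, 0.0193, 0.0038, 0.1032], 'position': [0.5406, -0.2356, 0.2007], 'ee_rot': [-3.0998, -0.4997, -0.0029], 'force': [-1.0972, 0.2331, -0.515], 'ft_torque': [0.0241, 0.0116, 0.0056], 'gripper_force': 0.0, 'width': 1.001}
[(0.78, [169.0, 259.0], [0.5418, -0.2422, 0.0154], [538.6, -243.1, 99.2, 49.8, 17.5])]
[[ 0.315  0.908  0.276  0.616]
 [-0.949  0.302  0.088 -0.211]
 [-0.003 -0.29   0.957  0.36 ]
 [ 0.     0.     0.     1.   ]]
pos [ 0.5375 -0.2401  0.2006] yaw 18.16 tilt [-0. -0. -1.] -> tool cm [ 0.05  0.   10.06] turn 1.16
```

View pics/w1.png

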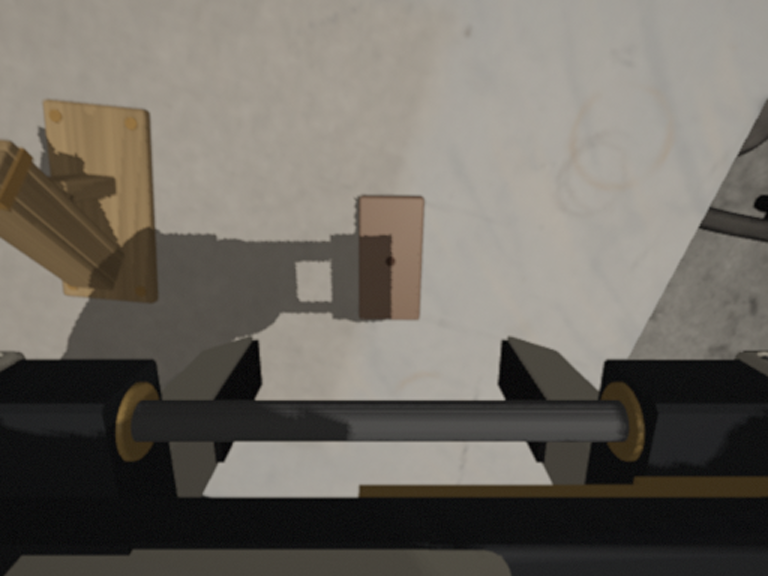

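The wrist view shows the tile at px (260,172) in the unscaled picture, square to the fingers and centred between them. Taking a settled reading before descending.

Run:
```python
from h import *
p,o=look("tile_loose",.014); print(o); go([.5386,-.2431,.010],17.5)
p,o=look("stand",.011,p); print(o)
```

```text
[(0.6, [163.0, 257.0], [0.5424, -0.242, 0.0154], [538.3, -243.4, 100.0, 49.9, 17.2])]
pos [ 0.5365 -0.2418  0.2007] yaw 17.98 tilt [-0.001 -0.001 -1.   ] -> tool cm [ 0.17  0.18 19.07] turn 0.48
[(0.9, [135.0, 54.0], [0.521, -0.0316, 0.0137], [522.0, -17.2, 119.6, 74.3, 12.8]), (0.66, [250.0, 114.0], [0.3851, -0.1051, 0.0228], [383.5, -103.6, 15.5, 2.0, -54.7])]
```

>>> play_rows(increments="0.17 0.18 2 0.7 1;0 0 3.5 0 1;0 0 3.5 0 1;0 0 3.5 0 1;0 0 3 0 1")

```text
clock: 3.13
position: [0.5382, -0.2429, 0.044]
ee_rot: [3.106, 0.471, -0.001]
force: [0.9, -0.5, -0.9]
width: 1.002
gripper_force: 0.0
```

>>> play_rows(increments="0 0 2 0 1;0 0 1 0 1;0 0 0.5 0 1;0 0 0 0 1")

```text
clock: 3.47
position: [0.5391, -0.2422, 0.0105]
ee_rot: [-3.106, -0.472, 0.001]
force: [-0.6, -0.4, 0.9]
width: 0.994
gripper_force: 0.0
```

Run:
```python
from h import *
st(); go([.5384,-.2433,.003],17.3)
```

```text
{'clock': 3.4667, 'joints': [0.3842, 0.6358, -0.0754, 1.8533, 0.0739, 0.6558, -1.0041], 'dq': [-0.0035, -0.0304, -0.006, -0.0196, -0.002, 0.0198, -0.0009], 'position': [0.5391, -0.2422, 0.0105], 'ee_rot': [-3.1059, -0.4722, 0.0011], 'force': [-0.6131, -0.3641, 0.8898], 'ft_torque': [0.0115, 0.0531, -0.0315], 'gripper_force': 0.0, 'width': 0.994}
pos [ 0.5391 -0.2422  0.0105] yaw 17.29 tilt [-0.001 -0.    -1.   ] -> tool cm [-0.1   0.08  0.75] turn -0.01
```

>>> play_rows(increments="0 0.05 0.6 0 1;0 0 0 0 0.4;0 0 0 0 -0.2;0 0 0 0 -0.6;0 0 0 0 -0.6", grip_force=15)

```text
clock: 3.88
position: [0.5402, -0.2421, 0.0054]
ee_rot: [3.105, 0.474, 0.002]
force: [0.2, -0.0, 0.1]
width: 0.761
gripper_force: 0.0
```

>>> play_rows(increments="0 0 0 0 -1;0 0 0 0 -1;0 0 0 0 -1")

```text
clock: 4.13
position: [0.54, -0.2421, 0.0049]
ee_rot: [3.105, 0.474, 0.001]
force: [-0.0, -0.4, 0.6]
width: 0.546
gripper_force: 9.6
```

>>> play_rows(increments="0 0 0 0 -1;0 0 -1 0 -1;0 0 -2 0 -1;0 0 -3.5 0 -1;0 0 -4 0 -1")

```text
clock: 4.55
position: [0.5381, -0.2413, 0.1097]
ee_rot: [-3.103, -0.474, 0.006]
force: [0.6, -0.2, -1.7]
width: 0.54
gripper_force: 15.0
```

>>> play_rows(increments="0 0 -4 0 -1;0 0 -4 0 -1;0 0 -3.5 0 -1;0 0 -2 0 -1;0 0 0 0 -1")

```text
clock: 4.97
position: [0.5419, -0.2427, 0.2509]
ee_rot: [3.102, 0.473, 0.012]
force: [0.4, 0.2, -2.3]
width: 0.54
gripper_force: 15.0
```

Run:
```python
from h import *
st(); go([.532,.245,.24],7.5)
p=vision.get_image("wrist"); print(look("tile_loose",.235,p)[1], look("tile_middle",.235,p)[1])
```

```text
{'clock': 4.9667, 'joints': [0.3927, 0.3645, -0.0852, 1.6198, 0.0335, 1.1499, -0.9683], 'dq': [-0.0003, 0.0496, -0.0002, 0.0825, 0.0047, -0.0783, -0.0044], 'position': [0.5419, -0.2427, 0.2509], 'ee_rot': [3.1016, 0.4731, 0.0121], 'force': [0.4401, 0.1535, -2.3418], 'ft_torque': [-0.0092, -0.0603, 0.0187], 'gripper_force': 14.9998, 'width': 0.5404}
pos [ 0.5419 -0.2427  0.2509] yaw 17.35 tilt [ 0.008 -0.003 -1.   ] -> tool cm [ 13.58 -46.85   0.94] turn 9.85
[(0.9, [224.0, 254.0], [0.5561, -0.2393, 0.2613], [0.0, 0.0, 0.0, 0.0, 0.0])] [(0.66, [85.0, 5.0], [0.5439, 0.0772, 0.0118], [0.0, 0.0, 0.0, 0.0, 0.0])]
  return _methods._mean(a, axis=axis, dtype=dtype,
  ret = um.true_divide(
```

>>> play_rows(increments="0.3 -2 0 0 -1;0.6 -3.5 0 0 -1;0.6 -3.8 0 0 -1;0.6 -3.8 0 0 -1;0.6 -3.8 0 0 -1")

```text
clock: 5.53
position: [0.5134, -0.0711, 0.2429]
ee_rot: [-3.105, -0.473, 0.005]
force: [1.0, -0.1, -0.7]
width: 0.54
gripper_force: 15.0
```

>>> play_rows(increments="0.6 -3.8 0 0 -1;0.6 -3.8 0 0 -1;0.6 -3.8 0 0 -1;0.6 -3.8 0 0 -1;0.6 -3.8 0 0 -1")

```text
clock: 5.95
position: [0.4854, 0.119, 0.2431]
ee_rot: [3.105, 0.474, -0.005]
force: [0.9, 0.9, -2.9]
width: 0.543
gripper_force: 15.0
```

>>> play_rows(increments="0.6 -3.8 0 0 -1;0.6 -3.5 0 2 -1;0.6 -2.3 0 4 -1;0.3 -1 0 4 -1;0 0 0 0 -1")

```text
clock: 6.37
position: [0.4758, 0.2281, 0.243]
ee_rot: [-3.135, -0.204, 0.005]
force: [-0.7, -0.6, -1.6]
width: 0.543
gripper_force: 15.0
```

>>> play_rows(increments="0 0 0 0 -1;0 0 0 0 -1")

```text
clock: 6.53
position: [0.4772, 0.2235, 0.2436]
ee_rot: [3.133, 0.203, -0.003]
force: [0.4, 0.1, -1.9]
width: 0.541
gripper_force: 15.0
```

```bash
python3 - <<'E' 2>/dev/null
from h import *
p=vision.get_image("wrist"); st();go([.532,.245,.15],7.5)
W=pts(p);
print(look("tile_middle",.028,p)[1])
for d in cut_out("tile_loose",p)[:3]:
    w=W[d["mask"]]; w=w[~np.isnan(w).any(1)]; z=np.median(w[:,2]); print(d["point"],d["mask"].sum(),z,rect(w,z,.006))
save(p,"w2.png",None,1.5)
E
```

```text
{'clock': 6.5833, 'joints': [-0.3055, 0.2838, -0.2958, 1.7651, 0.0919, 1.108, -2.0742], 'dq': [0.0068, -0.0082, -0.0005, -0.0065, -0.0018, -0.0014, -0.01], 'position': [0.4774, 0.2233, 0.244], 'ee_rot': [3.1338, 0.201, -0.0021], 'force': [-0.6992, 0.004, -1.1811], 'ft_torque': [-0.0002, 0.0563, -0.0282], 'gripper_force': 14.9997, 'width': 0.5455}
pos [0.4774 0.2233 0.244 ] yaw 7.34 tilt [-0.001 -0.001 -1.   ] -> tool cm [ 5.7  -1.47  9.39] turn -0.16
[(0.71, [121.0, 335.0], [0.5431, 0.1276, 0.0153], [0.0, 0.0, 0.0, 0.0, 0.0]), (0.62, [114.0, 241.0], [0.5357, 0.2452, 0.0295], [532.3, 245.1, 99.1, 50.0, 7.5])]
[222.2, 252.9] 12445 0.25410250014522623 [476.6 223.9  98.2  50.1   7.5]
```

View pics/w2.png

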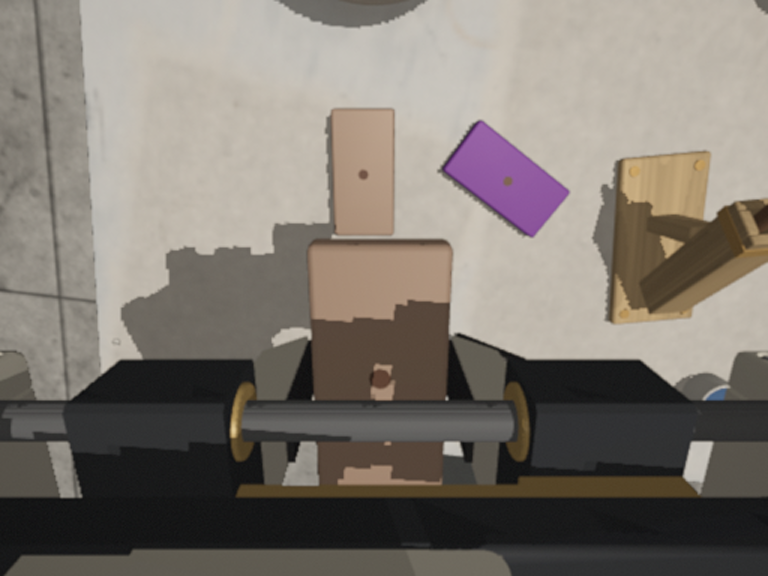

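The wrist view shows the pile's top with its dot at px (242,116) and the held tile with its dot at (253,253), both parallel. I'll measure the offset between the dots.

```bash
cat >> h.py <<'E'
def dot(p,rc,r,z):
    g=p["frame"].astype(float).sum(2); v,u=np.mgrid[:384,:512]
    m=(abs(v-rc[0])<=r)&(abs(u-rc[1])<=r)
    b=np.median(g[m]); wt=np.clip(b*.8-g,0,None)*m
    c=np.array([(wt*u).sum(),(wt*v).sum()])/wt.sum()
    K=p["mtx"];T=p["cam_to_world"]; ray=T[:3,:3]@np.array([(c[0]-K[0,2])/K[0,0],-(c[1]-K[1,2])/K[1,1],-1])
    return c.round(1),(T[:3,3]+ray*(z-T[2,3])/ray[2])
E
python3 - <<'E' 2>/dev/null
from h import *
p=vision.get_image("wrist")
c,a=dot(p,(116,242),6,.028); print(c,a)
c,b=dot(p,(253,253),7,.2545); print(c,b)
print((yaw()[2].T@(a-b)*100).round(2))
W=pts(p)
for q in ("tile_middle","tile_loose"):
  for d in cut_out(q,p)[:2]:
    w=W[d["mask"]]; w=w[~np.isnan(w).any(1)]; z=np.median(w[:,2]); print(q,d["point"],z,rect(w,z,.006))
E
```

```text
[241.9 116.7] [0.53311804 0.24471443 0.028     ]
[247.5 251.6] [0.47576639 0.22659573 0.2545    ]
[ 5.92 -1.08 22.65]
tile_middle [117.2, 242.3] 0.02947714093005943 [533.1 245.3  99.3  50.1   7.8]
tile_middle [120.1, 333.0] 0.015245434153887238 [542.2 125.5  99.6  49.8  61.9]
tile_loose [218.6, 253.6] 0.2548979963615631 [476.8 223.9  98.7  50.    7.4]
```

>>> play_rows(increments="2 -0.5 0 -0.2 -1;2.5 -0.6 1 0 -1;1.4 -0.3 3 0 -1;0 0 3.8 0 -1;0 0 3.8 0 -1")

```text
clock: 7.25
position: [0.5357, 0.2469, 0.128]
ee_rot: [-3.134, -0.206, -0.004]
force: [0.2, 0.4, -2.9]
width: 0.546
gripper_force: 15.0
```

>>> play_rows(increments="0 0 3.3 0 -1;0 0 2.3 0 -1;0 0 1.2 0 -1;0 0 0 0 -1;0 0 0 0 -1")

```text
clock: 7.67
position: [0.5345, 0.2467, 0.0612]
ee_rot: [-3.135, -0.207, -0.0]
force: [-0.5, 0.0, -0.4]
width: 0.543
gripper_force: 15.0
```

```bash
python3 - <<'E' 2>/dev/null
from h import *
st();go([.5335,.2446,.032],7.6)
o=[]
for n in ("wrist","scene","side"):
    p=vision.get_image(n); W=pts(p)
    f=p["frame"]
    for q in ("tile_middle","tile_loose"):
      for d in cut_out(q,p)[:3]:
        w=W[d["mask"]]; w=w[~np.isnan(w).any(1)]; z=np.percentile(w[:,2],80); print(n,q,np.round(d["point"]),z.round(4),rect(w,z,.006), rect(w,.028,.003) if n!="wrist" else "")
    if n!="wrist":
        r,c=(270,172) if n=="scene" else (277,269)
        f=cv2.resize(f[r-40:r+35,c-45:c+50],(380,300),interpolation=cv2.INTER_CUBIC)
    else: f=cv2.resize(f,(400,300))
    o.append(f)
cv2.imwrite("pics/c3.png",np.hstack(o[1:])[:,:,::-1])
E
```

```text
{'clock': 7.6667, 'joints': [-0.3484, 0.5741, -0.249, 1.8191, 0.1931, 0.7718, -2.1372], 'dq': [-0.0005, -0.0304, -0.0054, -0.0247, -0.0029, 0.0042, 0.0016], 'position': [0.5345, 0.2467, 0.0612], 'ee_rot': [-3.1348, -0.2067, -0.0001], 'force': [-0.4877, 0.0415, -0.3573], 'ft_torque': [-0.0169, -0.0617, -0.0132], 'gripper_force': 14.9998, 'width': 0.5431}
pos [0.5345 0.2467 0.0612] yaw 7.54 tilt [ 0.  0. -1.] -> tool cm [-0.13  0.19  2.92] turn -0.06
wrist tile_middle [154. 254.] 0.0297 [579.6 251.2  49.2   6.7 -82.4] 
wrist tile_middle [214. 409.] 0.0157 [542.9 124.5 101.3  50.   62. ] 
wrist tile_loose [223. 252.] 0.0722 [534.  247.1  98.   50.1   7.6] 
scene tile_middle [282. 175.] 0.0287 [523.3 243.3  87.4  50.1   7.9] [523.3 243.3  87.4  50.1   7.9]
scene tile_middle [248. 220.] 0.0151 [539.9 123.5 100.1  53.9  61.8] [0. 0. 0. 0. 0.]
scene tile_loose [260. 169.] 0.0726 [524.2 245.9  89.6  51.2   7.3] [507.8 230.2  25.4   1.9 -88.5]
scene tile_loose [149. 251.] 0.079 [745.1 -88.5  83.7  79.5 -17.1] [726.2 -75.2  70.1  28.8  52.7]
side tile_middle [275. 268.] 0.027 [534.6 249.5  99.3  46.4   7.4] [534.7 249.9  97.8  45.7   7.8]
side tile_loose [262. 260.] 0.0702 [536.6 248.3  95.9  51.6   7.8] [0. 0. 0. 0. 0.]
side tile_loose [224. 177.] 0.0788 [749.1  85.   86.4  82.7 -84.2] [714.2  96.8   9.    0.   78.8]
```

View pics/c3.png

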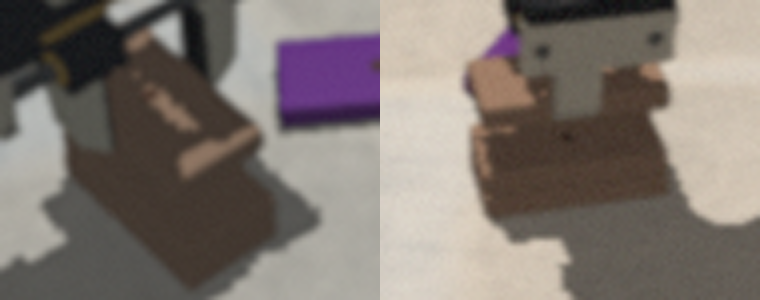

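The scene crop shows the held tile just over the pile's top and parallel to it. The wrist numbers put it about 2 mm too far sideways, so I'll correct, lower and recheck.

>>> play_rows(increments="-0.05 0.19 0 0 -1;0 0 1 0 -1;0 0 0.5 0 -1;0 0 0.2 0 -1;0 0 0 0 -1")

```text
clock: 8.53
position: [0.5332, 0.2443, 0.0425]
ee_rot: [3.134, 0.207, -0.003]
force: [0.3, -0.6, -0.8]
width: 0.542
gripper_force: 15.0
```

```bash
cat > chk.py <<'E'
from h import *
yaw_=np.radians(7.6); A=np.array([[np.cos(yaw_),np.sin(yaw_)],[-np.sin(yaw_),np.cos(yaw_)]])*1000
def ext(w):
    q=w[:,:2]@A.T; return np.percentile(q,[1,99],axis=0).round(1).tolist()
for n in ("wrist","side","scene"):
    p=vision.get_image(n); W=pts(p)
    for q in ("tile_middle","tile_loose"):
      for d in cut_out(q,p)[:3]:
        w=W[d["mask"]]; w=w[~np.isnan(w).any(1)]
        if abs(np.median(w[:,1])-.245)>.03 or abs(np.median(w[:,0])-.54)>.06: continue
        z=np.percentile(w[:,2],80); t=w[abs(w[:,2]-z)<.005]; print(n,q,z.round(4),rect(w,z,.005),"[lo,hi](along,across)",ext(t))
E
python3 - <<'E' 2>/dev/null
import runpy; from h import *
st(); go([.5335,.2446,.032],7.6); runpy.run_path("chk.py")
E
```

```text
{'clock': 8.5333, 'joints': [-0.3508, 0.5975, -0.2425, 1.8353, 0.2027, 0.7348, -2.1432], 'dq': [0.0011, -0.0126, -0.004, -0.0099, -0.003, 0.0121, 0.0034], 'position': [0.5332, 0.2443, 0.0425], 'ee_rot': [3.1339, 0.2069, -0.0029], 'force': [0.2981, -0.6154, -0.8415], 'ft_torque': [0.0262, 0.0187, 0.0143], 'gripper_force': 14.9999, 'width': 0.5418}
pos [0.5332 0.2443 0.0425] yaw 7.55 tilt [-0.002 -0.001 -1.   ] -> tool cm [ 0.03 -0.02  1.05] turn -0.05
wrist tile_middle 0.0296 [580.6 250.8  49.2   4.7 -82.3] [lo,hi](along,across) [[606.5, 148.0], [610.9, 195.7]]
wrist tile_loose 0.0535 [532.5 244.6  98.4  50.3   7.5] [lo,hi](along,across) [[513.2, 148.1], [608.9, 195.9]]
side tile_loose 0.0515 [536.5 247.6  94.8  50.3   7.6] [lo,hi](along,across) [[514.0, 150.3], [611.2, 199.0]]
scene tile_middle 0.0285 [495.5 251.1  71.   38.4  54. ] [lo,hi](along,across) [[507.2, 148.4], [560.6, 196.8]]
scene tile_loose 0.0539 [520.4 244.   84.3  50.2   8.9] [lo,hi](along,across) [[507.4, 148.8], [587.5, 196.7]]
```

>>> play_rows(increments="0.07 0 0.4 0 -1;0 0 0.3 0 -1;0 0 0.15 0 -1;0 0 0 0 -1;0 0 0 0 -1")

```text
clock: 9.4
position: [0.5345, 0.2447, 0.0349]
ee_rot: [3.135, 0.207, -0.001]
force: [-0.0, -0.3, -0.7]
width: 0.538
gripper_force: 15.0
```

```bash
python3 - <<'E' 2>/dev/null
import runpy; from h import *
st(); go([.5335,.2446,.032],7.6); runpy.run_path("chk.py")
E
```

```text
{'clock': 9.4, 'joints': [-0.353, 0.6089, -0.2393, 1.8382, 0.2072, 0.7192, -2.1465], 'dq': [0.0018, -0.0053, 0.0016, -0.0026, 0.0006, 0.0017, 0.0007], 'position': [0.5345, 0.2447, 0.0349], 'ee_rot': [3.1345, 0.2069, -0.0008], 'force': [-0.0267, -0.2886, -0.6927], 'ft_torque': [0.0214, 0.0387, 0.0165], 'gripper_force': 14.9999, 'width': 0.5378}
pos [0.5345 0.2447 0.0349] yaw 7.55 tilt [-0. -0. -1.] -> tool cm [-0.1   0.    0.29] turn -0.05
wrist tile_middle 0.0288 [582.  250.8  48.6   2.2 -83. ] [lo,hi](along,across) [[609.1, 148.2], [610.9, 195.2]]
wrist tile_loose 0.0459 [533.8 245.1  98.3  50.2   7.7] [lo,hi](along,across) [[514.2, 148.2], [610.1, 196.4]]
side tile_middle 0.0254 [533.3 268.3  96.3   9.9   6.5] [lo,hi](along,across) [[516.9, 190.7], [611.8, 199.2]]
side tile_middle 0.0433 [538.9 256.   98.9  54.8  -6.9] [lo,hi](along,across) [[514.2, 150.1], [612.1, 203.4]]
side tile_loose 0.0432 [537.5 251.1  95.6  53.    2.5] [lo,hi](along,across) [[515.8, 151.0], [612.1, 198.7]]
scene tile_middle 0.0265 [492.6 251.3  67.   33.3  51.5] [lo,hi](along,across) [[507.5, 150.5], [556.1, 196.5]]
scene tile_loose 0.0453 [522.  243.6  85.3  50.5   7.6] [lo,hi](along,across) [[508.0, 148.3], [588.0, 196.6]]
```

>>> play_rows(increments="0 0 0.1 0 -1;0 0 0.1 0 -1;0 0 0 0 -1")

```text
clock: 10.1
position: [0.5345, 0.2447, 0.033]
ee_rot: [3.135, 0.207, -0.001]
force: [0.1, -0.4, -1.4]
width: 0.547
gripper_force: 15.0
```

>>> play_rows(increments="0 0 0.1 0 -1;0 0 0 0 -1")

```text
clock: 10.27
position: [0.5346, 0.2447, 0.0329]
ee_rot: [3.135, 0.207, 0.0]
force: [-2.9, -1.0, 8.2]
width: 0.54
gripper_force: 15.0
```

>>> play_rows(increments="0 0 0.05 0 -1;0 0 0 0 -1")

```text
clock: 10.43
position: [0.5346, 0.2447, 0.0328]
ee_rot: [3.134, 0.207, 0.0]
force: [-4.0, -2.4, 12.4]
width: 0.544
gripper_force: 15.0
```

>>> play_rows(increments="0 0 -0.12 0 -1;0 0 0 0 -1;0 0 0 0 0.3;0 0 0 0 0.5;0 0 0 0 0.5")

```text
clock: 10.85
position: [0.5347, 0.2448, 0.0328]
ee_rot: [3.135, 0.207, 0.0]
force: [-0.4, -0.2, -0.5]
width: 0.714
gripper_force: 0.0
```

>>> play_rows(increments="0 0 0 0 0.6;0 0 0 0 0.6;0 0 -0.5 0 0.6;0 0 -2 0 0.6;0 0 -3 0 0.6")

```text
clock: 11.27
position: [0.5329, 0.2438, 0.0865]
ee_rot: [3.133, 0.207, -0.007]
force: [0.6, 0.5, 0.3]
width: 0.797
gripper_force: 0.0
```

>>> play_rows(increments="0 0 -4 0 0.6;0 0 -4 0 0.6;0 0 -4 0 0.6;0 0 -2 0 0.6;0 0 0 0 0.6")

```text
clock: 11.68
position: [0.5369, 0.2464, 0.2341]
ee_rot: [-3.131, -0.206, -0.014]
force: [0.8, 0.3, -0.2]
width: 0.801
gripper_force: 0.0
```

```bash
python3 - <<'E' 2>/dev/null
import runpy; from h import *
st(); go([.56,-.005,.25],15); runpy.run_path("chk.py")
p=vision.get_image("scene"); a=cv2.resize(p["frame"][235:310,130:215],None,fx=4,fy=4); p=vision.get_image("side"); b=cv2.resize(p["frame"][240:315,220:320],None,fx=4,fy=4)
cv2.imwrite("pics/c4.png",np.hstack([a,b])[:,:,::-1])
E
```

```text
{'clock': 11.6833, 'joints': [-0.316, 0.388, -0.2836, 1.6392, 0.1188, 1.1218, -2.0694], 'dq': [-0.0043, 0.0534, 0.0087, 0.0825, 0.0126, -0.0771, -0.0119], 'position': [0.5369, 0.2464, 0.2341], 'ee_rot': [-3.1309, -0.2065, -0.0135], 'force': [0.8101, 0.3471, -0.2408], 'ft_torque': [0.063, 0.0307, -0.0084], 'gripper_force': 0.0, 'width': 0.8008}
pos [0.5369 0.2464 0.2341] yaw 7.55 tilt [ 0.008  0.004 -1.   ] -> tool cm [-1.   25.22 -1.68] turn -7.45
wrist tile_loose 0.0441 [533.  245.7  98.1  50.    7.6] [lo,hi](along,across) [[512.5, 148.7], [609.7, 197.5]]
side tile_middle 0.0244 [533.  268.2  96.6   9.4   8.3] [lo,hi](along,across) [[516.6, 191.9], [610.3, 199.4]]
side tile_loose 0.041 [535.7 248.1  98.   51.4   9.6] [lo,hi](along,across) [[516.1, 150.1], [611.7, 198.6]]
scene tile_middle 0.0273 [506.5 258.8  86.1  38.3  40. ] [lo,hi](along,across) [[507.8, 152.1], [596.4, 196.9]]
scene tile_loose 0.043 [530.2 244.5 102.8  50.9   7.5] [lo,hi](along,across) [[508.5, 148.0], [605.3, 196.8]]
scene tile_loose 0.0133 [507.2 258.6  92.3  40.8  39.3] [lo,hi](along,across) [[507.4, 148.8], [600.1, 197.7]]
```

View pics/c4.png

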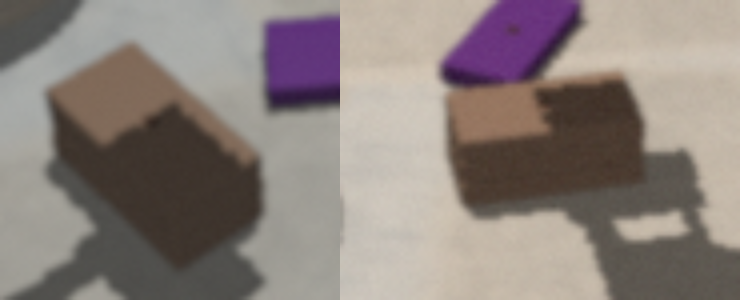

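The tiles sit flush: the scene and side crops show three layers with edges in line. Next, the needle.

>>> play_rows(increments="-0.6 1.5 -0.4 0 0.6;-1.3 3.2 -0.4 0 0.6;-1.4 3.4 -0.5 0 0.6;-1.4 3.4 -0.5 0 0.6;-1.4 3.4 -0.5 0 0.6")

```text
clock: 12.65
position: [0.4928, 0.087, 0.2511]
ee_rot: [3.135, 0.207, -0.0]
force: [1.0, -1.0, 0.7]
width: 0.797
gripper_force: 0.0
```

>>> play_rows(increments="-1.4 3.4 -0.5 0 0.6;-1.4 3.2 -0.3 -1 0.6;-1 2 0 -2.4 0.6;0 0 0 -2 0.6;0 0 0 0 0.6")

```text
clock: 13.07
position: [0.4671, -0.0034, 0.2593]
ee_rot: [3.121, 0.351, 0.001]
force: [-0.5, 0.7, 1.2]
width: 0.798
gripper_force: 0.0
```

>>> play_rows(increments="0 0 0 0 0.6;0 0 0 0 0.6")

```text
clock: 13.23
position: [0.4678, -0.0006, 0.259]
ee_rot: [-3.121, -0.354, -0.0]
force: [0.4, -0.0, 0.4]
width: 0.799
gripper_force: 0.0
```

```bash
python3 - <<'E' 2>/dev/null
from h import *
st(); p=vision.get_image("wrist"); W=pts(p); save(p,"w5.png",None,1.5)
for d in cut_out("stand",p)[:2]:
    w=W[d["mask"]]; w=w[~np.isnan(w).any(1)]; print("stand",d["confidence"],rect(w,.012,.004))
for d in cut_out("needle_tool",p)[:3]:
    w=W[d["mask"]]; w=w[~np.isnan(w).any(1)]; print("needle",d["confidence"],d["point"],len(w))
    w=w[w[:,2]>.1]
    if len(w)>20:
        c=w.mean(0); s=np.linalg.svd(w-c)[2][0]; s*=np.sign(s[2]); print(c.round(4),s.round(3),"elev",np.degrees(np.arcsin(s[2])).round(1),"yaw",np.degrees(np.arctan2(s[1],s[0])).round(1),w.min(0),w.max(0))
        for z in np.arange(.12,.165,.006):
            t=w[abs(w[:,2]-z)<.003]; 
            if len(t): print(z.round(3),len(t),t.mean(0).round(4),t[:,1].min().round(4),t[:,1].max().round(4))
E
```

```text
{'clock': 13.2333, 'joints': [0.0712, 0.1635, -0.2113, 1.8775, 0.038, 1.1042, -1.4993], 'dq': [-0.0102, 0.0065, -0.0004, -0.0034, 0.0024, -0.0013, 0.0024], 'position': [0.4678, -0.0006, 0.259], 'ee_rot': [-3.1213, -0.3541, -0.0003], 'force': [0.3941, -0.0454, 0.3946], 'ft_torque': [-0.0246, -0.0689, 0.0072], 'gripper_force': 0.0, 'width': 0.7991}
stand 0.85 [513.3 -18.8 137.1  73.   12.7]
needle 0.94 [89.0, 287.0] 630
[ 0.5575 -0.0081  0.1407] [0.664 0.141 0.734] elev 47.3 yaw 12.0 [ 0.5362373  -0.01937874  0.10298321] [ 0.57775416 -0.00081649  0.15921059]
0.12 57 [ 0.5401 -0.0114  0.1203] -0.0173 -0.0056
0.126 58 [ 0.5447 -0.0108  0.126 ] -0.0167 -0.0036
0.132 82 [ 0.5492 -0.0097  0.1322] -0.0159 -0.0028
0.138 91 [ 0.5543 -0.0088  0.138 ] -0.0149 -0.0023
0.144 96 [ 0.5597 -0.0075  0.144 ] -0.0125 -0.0017
0.15 96 [ 0.5654 -0.0064  0.1502] -0.0112 -0.0011
0.156 127 [ 0.5723 -0.0051  0.1561] -0.0095 -0.0008
0.162 1 [ 0.5721 -0.0033  0.1592] -0.0033 -0.0033
```

View pics/w5.png

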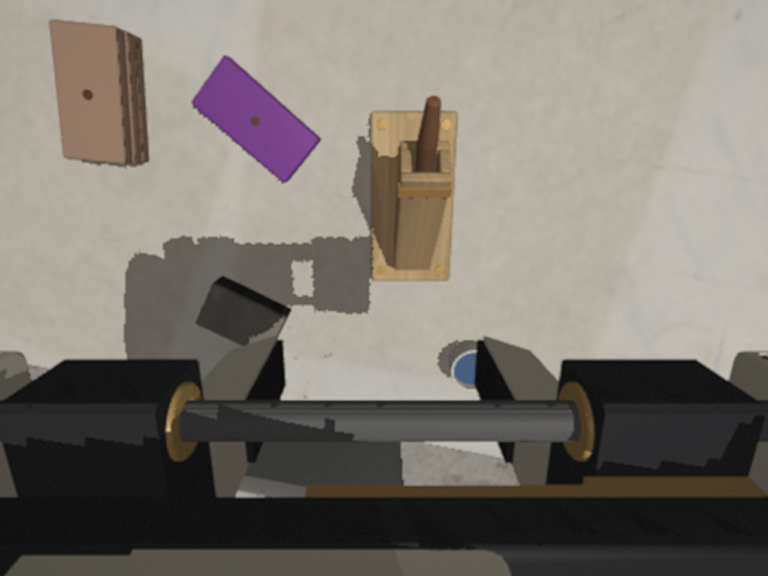

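The wrist view shows the handle tip at px (288,67), in the unscaled picture, with the tube mouth behind it and the fingers square to the stand. I'll move over the handle.

>>> play_rows(increments="1.5 0.4 0 0 0.6;2.8 0.75 0 0 0.6;3 0.8 0 0 0.6;2 0.55 1 0 0.6;0.7 0.2 2 0 0.6")

```text
clock: 13.8
position: [0.5757, -0.0045, 0.2301]
ee_rot: [3.121, 0.355, 0.008]
force: [0.5, -0.5, 0.0]
width: 0.799
gripper_force: 0.0
```

>>> play_rows(increments="0 0 2.4 0 0.6;0 0 1.5 0 0.6;0 0 0.5 0 0.6;0 0 0 0 0.3;0 0 0 0 0.2")

```text
clock: 14.22
position: [0.5716, -0.0048, 0.1855]
ee_rot: [-3.121, -0.355, -0.001]
force: [-0.4, -0.0, 0.3]
width: 0.699
gripper_force: 0.0
```

```bash
cat > nd.py <<'E'
from h import *
def needle(n="wrist",zmin=.1,name=None,box=None):
    p=vision.get_image(n); W=pts(p)
    if name: save(p,name,box,1.5 if not box else 4)
    for d in cut_out("needle_tool",p)[:2]:
        w=W[d["mask"]]; w=w[~np.isnan(w).any(1)]; w=w[w[:,2]>zmin]
        print(n,"needle",round(d["confidence"],2),np.round(d["point"]),len(w))
        if len(w)>20:
            c=np.median(w,0); w=w[np.linalg.norm(w-c,axis=1)<.12]; c=w.mean(0); s=np.linalg.svd(w-c)[2][0]; s*=np.sign(s[2]); print(c.round(4),s.round(3),"elev",np.degrees(np.arcsin(s[2])).round(1),w.min(0).round(4),w.max(0).round(4))
    return p,W
E
python3 - <<'E'
from nd import *
st(); p,W=needle(); go([.571,-.0047,.1307],12.6); needle("scene");needle("side")
E
```

```text
{'clock': 14.2167, 'joints': [0.0522, 0.3969, -0.1865, 1.7476, 0.0849, 1.0046, -1.5101], 'dq': [0.0034, -0.0183, -0.0006, -0.0141, -0.0013, 0.0012, 0.0009], 'position': [0.5716, -0.0048, 0.1855], 'ee_rot': [-3.1214, -0.3549, -0.0006], 'force': [-0.433, -0.0488, 0.3095], 'ft_torque': [0.0293, -0.0563, -0.0158], 'gripper_force': 0.0, 'width': 0.6986}
wrist needle 0.83 [230. 252.] 427
[ 0.5588 -0.0085  0.1417] [0.668 0.146 0.73 ] elev 46.8 [ 0.5251 -0.019   0.1019] [ 0.5783 -0.0014  0.1591]
pos [ 0.572  -0.0049  0.1862] yaw 12.96 tilt [ 0.002  0.    -1.   ] -> tool cm [-0.11 -0.05  5.55] turn 0.36
scene needle 0.52 [167. 270.] 139
[ 0.5551 -0.0079  0.1379] [0.656 0.126 0.744] elev 48.1 [ 0.5393 -0.0182  0.1195] [ 0.5735 -0.0009  0.1579]
```

>>> play_rows(increments="0 0.08 1.5 0.3 0.2;0 0 2 0 0.2;0 0 1.3 0 0.2;0 0 0.6 0 0.2;0 0 0 0 0", grip_force=12)

```text
clock: 14.93
position: [0.5707, -0.0061, 0.1299]
ee_rot: [-3.122, -0.346, 0.003]
force: [0.2, 1.0, -0.0]
width: 0.566
gripper_force: 0.0
```

>>> play_rows(increments="0 0 0 0 -0.4;0 0 0 0 -0.6;0 0 0 0 -0.7;0 0 0 0 -0.8;0 0 0 0 -1")

```text
clock: 15.35
position: [0.5717, -0.006, 0.1315]
ee_rot: [3.122, 0.346, 0.002]
force: [-0.4, -0.1, 0.7]
width: 0.216
gripper_force: 0.0
```

>>> play_rows(increments="0 0 0 0 -1;0 0 0 0 -1;0 0 0 0 -1;0 0 0 0 -1")

```text
clock: 15.68
position: [0.5716, -0.006, 0.1311]
ee_rot: [3.122, 0.346, 0.001]
force: [-0.1, -0.0, 2.0]
width: 0.139
gripper_force: 12.0
```

Run:
```python
from nd import *
st(); needle("scene"); needle("wrist")
```

```text
{'clock': 15.6833, 'joints': [0.0479, 0.4553, -0.1801, 1.8079, 0.1019, 0.887, -1.5287], 'dq': [-0.0011, 0.001, -0.0001, 0.0018, 0.0003, 0.0, 0.0018], 'position': [0.5716, -0.006, 0.1311], 'ee_rot': [3.1224, 0.3461, 0.0006], 'force': [-0.1237, -0.0222, 2.0123], 'ft_torque': [0.0351, 0.1384, -0.0297], 'gripper_force': 11.9992, 'width': 0.1392}
scene needle 0.63 [174. 271.] 105
[ 0.5516 -0.008   0.1348] [0.631 0.095 0.77 ] elev 50.4 [ 0.5383 -0.0163  0.12  ] [ 0.5651 -0.0026  0.151 ]
```

>>> play_rows(increments="0.32 0 -0.38 0 -1;0.64 0 -0.77 0 -1;0.96 0 -1.15 0 -1;0 0 0 0 -1")

```text
clock: 16.22
position: [0.593, -0.0011, 0.1563]
ee_rot: [-3.122, -0.347, -0.006]
force: [0.2, -0.3, 3.2]
width: 0.141
gripper_force: 12.0
```

>>> play_rows(increments="0.96 0 -1.15 0 -1;0.96 0 -1.15 0 -1;0.96 0 -1.15 0 -1;0 0 0 0 -1")

```text
clock: 16.55
position: [0.6209, 0.0053, 0.1905]
ee_rot: [-3.122, -0.347, -0.007]
force: [0.6, 0.5, 0.7]
width: 0.142
gripper_force: 12.0
```

Run:
```python
from nd import *
st(); needle("scene"); needle("wrist",.12); needle("side"); go([.571+.9*.0,0,.2],12.7)
```

```text
{'clock': 16.55, 'joints': [0.0275, 0.4654, -0.1768, 1.6219, 0.0905, 1.0578, -1.5246], 'dq': [0.0054, 0.0001, 0.0016, 0.0741, 0.004, -0.0474, -0.002], 'position': [0.6209, 0.0053, 0.1905], 'ee_rot': [-3.1221, -0.3466, -0.0071], 'force': [0.6136, 0.5376, 0.7471], 'ft_torque': [0.0598, -0.0479, -0.0094], 'gripper_force': 12.0001, 'width': 0.1422}
scene needle 0.61 [146. 257.] 254
[ 0.5851 -0.0007  0.1739] [0.615 0.145 0.775] elev 50.8 [ 0.5507 -0.0131  0.1304] [0.6157 0.0095 0.2102]
wrist needle 0.64 [260. 253.] 297
[0.6199 0.0054 0.2117] [0.705 0.196 0.681] elev 42.9 [ 0.6045 -0.004   0.1922] [0.6251 0.0097 0.2158]
wrist needle 0.44 [192.  50.] 0
side needle 0.61 [170. 247.] 99
[ 0.5813 -0.0006  0.1603] [0.615 0.192 0.765] elev 49.9 [ 0.5561 -0.0088  0.1302] [0.602  0.0085 0.1856]
pos [0.6173 0.0043 0.1875] yaw 12.64 tilt [-0.002 -0.    -1.   ] -> tool cm [-4.61 -0.6  -1.24] turn -0.06
```

>>> play_rows(increments="0.7 0 -0.84 0 -1;0.7 0 -0.84 0 -1;0.7 0 -0.84 0 -1;0 0 0 0 -1;0 0 0 0 -1", grip_force=6)

```text
clock: 17.27
position: [0.6385, 0.0091, 0.2132]
ee_rot: [3.122, 0.346, -0.0]
force: [-0.8, 0.6, -0.8]
width: 0.14
gripper_force: 6.0
```

Run:
```python
from nd import *
st(); p,W=needle("scene"); a=p["frame"][90:240,210:330]; needle("wrist",.12); p,W=needle("side"); b=p["frame"][110:260,200:320]
cv2.imwrite("pics/c6.png",cv2.resize(np.hstack([a,b])[:,:,::-1],(768,480),interpolation=cv2.INTER_CUBIC)); go([.55,0,.24],12.7)
```

```text
{'clock': 17.2667, 'joints': [0.018, 0.477, -0.1733, 1.5422, 0.0877, 1.1301, -1.5238], 'dq': [0.0022, 0.0034, 0.0035, 0.0265, -0.0003, -0.0035, 0.0001], 'position': [0.6385, 0.0091, 0.2132], 'ee_rot': [3.1224, 0.346, -0.0002], 'force': [-0.845, 0.6235, -0.8014], 'ft_torque': [-0.0224, -0.0147, 0.015], 'gripper_force': 6.0, 'width': 0.14}
scene needle 0.63 [134. 250.] 252
[0.6016 0.003  0.1953] [0.612 0.152 0.776] elev 50.9 [ 0.5687 -0.0078  0.1526] [0.63   0.0121 0.2302]
wrist needle 0.79 [259. 251.] 299
[0.6397 0.0097 0.2364] [0.721 0.132 0.68 ] elev 42.8 [6.233e-01 6.000e-04 2.179e-01] [0.6447 0.014  0.2403]
side needle 0.52 [157. 232.] 89
[0.6097 0.0063 0.1959] [0.605 0.172 0.778] elev 51.1 [ 0.5876 -0.0033  0.1686] [0.6253 0.0132 0.2178]
pos [0.6382 0.0089 0.2131] yaw 12.64 tilt [-0.001 -0.    -1.   ] -> tool cm [-8.8  -1.06 -2.68] turn -0.06
```

View pics/c6.png

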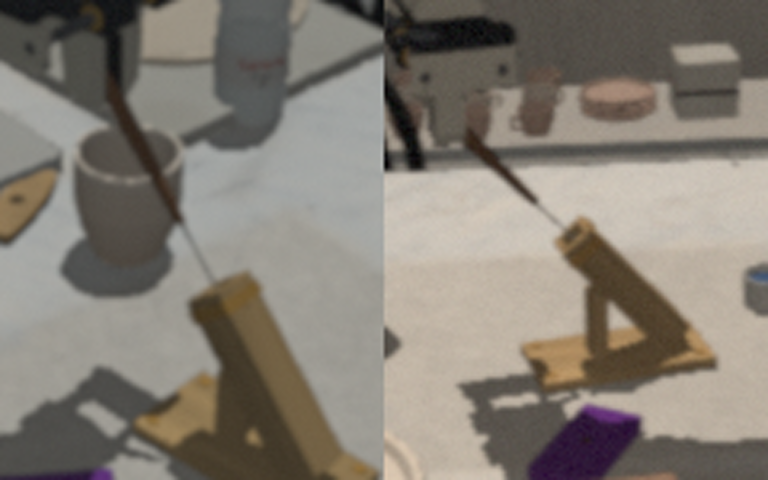

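The crops show the handle clear of the tube and only the needle's end still in the mouth. I'll swing the gripper along an arc about the point, so the tube rim turns the tool upright.

>>> play_rows(increments="-0.88 0 -0.66 0 -1;-0.89 0 -0.62 0 -1;-0.95 0 -0.54 0 -1;-0.98 0 -0.49 0 -1;0 0 0 0 -1", grip_force=4)

```text
clock: 17.98
position: [0.6013, 0.0003, 0.2387]
ee_rot: [3.122, 0.345, 0.003]
force: [1.0, -0.3, 0.5]
width: 0.143
gripper_force: 4.0
```

Run:
```python
from nd import *
st(); needle("scene",.13); needle("side",.13)
```

```text
{'clock': 17.9833, 'joints': [0.0383, 0.3964, -0.18, 1.6059, 0.0768, 1.1445, -1.5105], 'dq': [-0.0076, 0.0357, 0.0013, -0.0268, 0.0027, -0.0163, -0.0061], 'position': [0.6013, 0.0003, 0.2387], 'ee_rot': [3.1219, 0.3449, 0.0025], 'force': [1.0089, -0.3015, 0.4511], 'ft_torque': [0.0188, -0.0599, 0.0244], 'gripper_force': 3.9999, 'width': 0.1425}
scene needle 0.56 [131. 263.] 228
[ 0.5751 -0.0032  0.2154] [0.39  0.091 0.916] elev 66.4 [ 0.5538 -0.0114  0.1674] [0.5946 0.0043 0.2576]
side needle 0.5 [154. 245.] 101
[ 0.5788 -0.0006  0.2024] [0.407 0.136 0.903] elev 64.6 [ 0.5626 -0.0091  0.1645] [0.5951 0.0083 0.233 ]
```

>>> play_rows(increments="-1.03 0 -0.4 0 -1;-1.03 0 -0.35 0 -1;-1.07 0 -0.25 0 -1;-1.07 0 -0.2 0 -1;0 0 0 0 -1")

```text
clock: 18.6
position: [0.5596, -0.009, 0.2495]
ee_rot: [3.122, 0.345, -0.0]
force: [-1.0, -0.0, -0.7]
width: 0.144
gripper_force: 4.0
```

>>> play_rows(increments="-1 0 -0.1 0 -1;-0.7 0 0 0 -1;0 0 0 0 -1;0 0 0 0 -1")

```text
clock: 18.93
position: [0.5447, -0.0121, 0.2498]
ee_rot: [3.122, 0.346, -0.0]
force: [-0.2, -0.5, 0.0]
width: 0.144
gripper_force: 4.0
```

Run:
```python
from nd import *
st(); needle("scene",.15); needle("side",.15); go([.544,-.0108,.249])
```

```text
{'clock': 18.9333, 'joints': [0.0699, 0.2974, -0.1883, 1.7242, 0.061, 1.1258, -1.4868], 'dq': [-0.0054, 0.0141, -0.0006, -0.0164, 0.0005, -0.0008, -0.0012], 'position': [0.5447, -0.0121, 0.2498], 'ee_rot': [3.1223, 0.3457, -0.0], 'force': [-0.2279, -0.4766, 0.0181], 'ft_torque': [0.0569, 0.0127, 0.0278], 'gripper_force': 4.0, 'width': 0.1441}
scene needle 0.73 [135. 279.] 185
[ 0.5362 -0.0114  0.2218] [-0.019 -0.01   1.   ] elev 88.8 [ 0.5302 -0.0192  0.1728] [ 0.5416 -0.0033  0.2641]
scene needle 0.32 [301. 281.] 0
side needle 0.69 [143. 262.] 81
[ 0.5438 -0.0084  0.2208] [-0.02   0.048  0.999] elev 87.0 [ 0.5384 -0.0138  0.1723] [ 0.5488 -0.0026  0.2477]
pos [ 0.5453 -0.0118  0.2496] yaw 12.66 tilt [-0.  0. -1.] -> tool cm [-0.11 -0.13  0.06] turn None
```

>>> play_rows(increments="0 0 0 0 -1;0 0 0 0 -1;0 0 -0.8 0 -1;0 0 -1.5 0 -1;0 0 -1.5 0 -1", grip_force=12)

```text
clock: 19.55
position: [0.5448, -0.0119, 0.2883]
ee_rot: [-3.122, -0.346, 0.002]
force: [0.5, 1.0, 0.4]
width: 0.139
gripper_force: 12.0
```

>>> play_rows(increments="0 0 -1.2 0 -1;0 0 0 0 -1;0 0 0 0 -1")

```text
clock: 19.8
position: [0.5455, -0.0118, 0.3004]
ee_rot: [3.122, 0.346, 0.002]
force: [-0.2, -0.2, -0.4]
width: 0.138
gripper_force: 12.0
```

Run:
```python
from nd import *
st(); p,W=needle("scene",.15); a=p["frame"][80:200,230:330]; p,W=needle("side",.15); b=p["frame"][80:200,210:310]
cv2.imwrite("pics/c7.png",cv2.resize(np.hstack([a,b])[:,:,::-1],(800,480),interpolation=cv2.INTER_CUBIC)); go([.5335,.2453,.235],12.7)
```

```text
{'clock': 19.8, 'joints': [0.0698, 0.2626, -0.1869, 1.644, 0.0512, 1.2382, -1.4776], 'dq': [-0.0007, 0.015, 0.0033, 0.0325, 0.0014, -0.0102, 0.0016], 'position': [0.5455, -0.0118, 0.3004], 'ee_rot': [3.1223, 0.346, 0.0024], 'force': [-0.2023, -0.2299, -0.4085], 'ft_torque': [0.0405, -0.0105, -0.0568], 'gripper_force': 11.9999, 'width': 0.1376}
scene needle 0.59 [108. 280.] 241
[ 0.5367 -0.0106  0.276 ] [-0.035  0.014  0.999] elev 87.8 [ 0.5296 -0.0177  0.224 ] [ 0.5451 -0.0009  0.3222]
side needle 0.72 [121. 259.] 31
[ 0.544  -0.0075  0.2814] [-0.01   0.014  1.   ] elev 89.0 [ 0.5399 -0.0118  0.2685] [5.475e-01 1.000e-04 2.910e-01]
pos [ 0.5446 -0.012   0.2988] yaw 12.64 tilt [-0.002 -0.    -1.   ] -> tool cm [  4.56 -25.34   6.38] turn -0.06
```

View pics/c7.png

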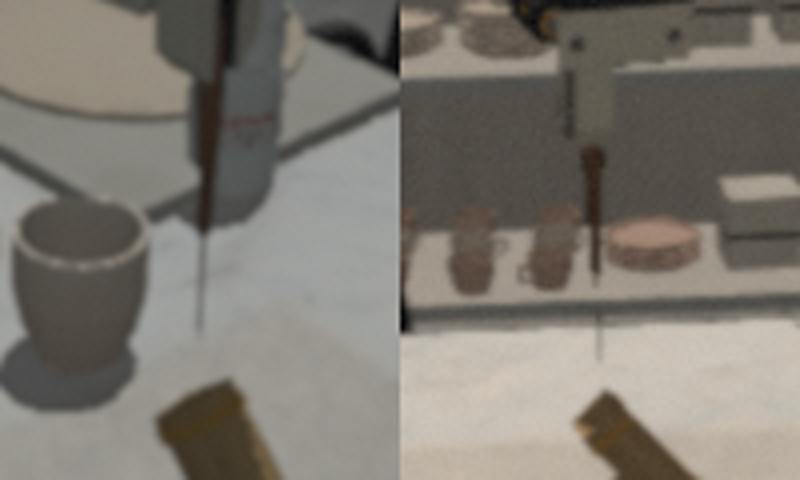

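The needle hangs free and close to upright: its tip is at scene px (280,163) and side px (260,170). I'll work out the tilt and tip by triangulation.

```bash
cat >> nd.py <<'E'
from scipy.optimize import least_squares
def proj(p,X):
    T=p["cam_to_world"]; c=T[:3,:3].T@(np.array(X)-T[:3,3]); K=p["mtx"]
    return np.array([K[0,0]*c[0]/-c[2]+K[0,2], K[1,1]*-c[1]/-c[2]+K[1,2]])
def axis(obs):
    # obs: list of (picture, [(u,v),...] along axis, (u,v) tip). unknown tip x,y,z, slopes dx/dz, dy/dz
    def f(a):
        r=[]
        for p,line,tip in obs:
            A=proj(p,a[:3]); B=proj(p,a[:3]+.17*np.array([a[3],a[4],1])); d=(B-A)/np.linalg.norm(B-A); n=np.array([-d[1],d[0]])
            r+= [n@(np.array(q)-A) for q in line]; r+=list(np.array(tip)-A)
        return r
    s=least_squares(f,[.54,0,.15,0,0]); return s.x, np.abs(s.fun).max()
E
python3 - <<'E'
from nd import *
a=vision.get_image("scene"); b=vision.get_image("side")
def dark(p,rows,u0,r=5):
    # needle columns by darkest column vs local background
    g=p["frame"].astype(float).sum(2); out=[]
    for v in rows:
        seg=g[v,u0-r:u0+r+1]; w=np.clip(np.median(seg)-10-seg,0,None)
        out.append(((w*np.arange(u0-r,u0+r+1)).sum()/max(w.sum(),1e-6),v))
    return out
la=dark(a,range(141,161,3),281); lb=dark(b,range(164,169,2),260)
print(np.round(la,1).tolist(),np.round(lb,1).tolist())
x,e=axis([(a,la+[(282.9,107),(281.6,130)],(280,163)),(b,lb+[(258.2,120),(259,140)],(260,170))])
print("tip",x[:3].round(4),"tilt deg x,y",np.degrees(x[3:]).round(2),"resid px",round(e,2)); go([.5,0,.3])
t=np.radians(12.64); print("tilt in tool plane", np.degrees(x[3]*np.cos(t)+x[4]*np.sin(t)))
E
```

```text
[[280.9, 141.0], [280.8, 144.0], [280.6, 147.0], [280.3, 150.0], [280.3, 153.0], [280.2, 156.0], [279.9, 159.0]] [[259.4, 164.0], [259.4, 166.0], [259.3, 168.0]]
tip [ 0.5413 -0.015   0.1563] tilt deg x,y [0.  0.2] resid px 1.0
pos [ 0.5447 -0.0119  0.299 ] yaw 12.65 tilt [-0.001 -0.    -1.   ] -> tool cm [-4.1  -2.15 -0.09] turn None
tilt in tool plane 0.046595465081313424
```

>>> play_rows(increments="0.3 -1.4 0 0 -1;0.45 -2.4 0 0 -1;0.5 -3 0 0 -1;0.55 -3.2 0 0 -1;0.55 -3.2 0 0 -1")

```text
clock: 20.52
position: [0.5388, 0.1231, 0.2994]
ee_rot: [3.122, 0.345, -0.001]
force: [1.4, 0.3, -0.2]
width: 0.143
gripper_force: 12.0
```

>>> play_rows(increments="0.55 -3.2 0.5 0 -1;0.55 -3.2 0.8 0 -1;0.5 -2.9 1 0 -1;0.4 -2 1 0 -1;0.2 -0.8 1 0 -1")

```text
clock: 20.93
position: [0.5328, 0.249, 0.2558]
ee_rot: [-3.12, -0.353, 0.001]
force: [-0.9, 0.2, -0.1]
width: 0.14
gripper_force: 12.0
```

>>> play_rows(increments="0 0 1 0 -1;0 0 0.4 0 -1;0 0 0 0 -1;0 0 0 0 -1;0 0 0 0 -1")

```text
clock: 21.35
position: [0.5348, 0.2436, 0.2434]
ee_rot: [3.123, 0.343, 0.002]
force: [-1.1, 0.2, -1.1]
width: 0.142
gripper_force: 12.0
```

```bash
python3 - <<'E' 2>/dev/null
from nd import *
st(); go([.5335,.2453,.235],12.7)
ps={n:vision.get_image(n) for n in ("scene","side","wrist")}
for n,p in ps.items():
    W=pts(p)
    print(n,"dot",proj(p,[.5335,.2453,.042]).round(1),"tip exp",proj(p,[.5335,.2453,.092]).round(1))
    for d in cut_out("tile_loose",p)[:2]:
        w=W[d["mask"]]; w=w[~np.isnan(w).any(1)]; z=np.percentile(w[:,2],80); print("tile",z.round(4),rect(w,z,.005))
    for d in cut_out("needle_point",p)[:1]: print("np",d["confidence"],d["point"],np.argwhere(d["mask"]).max(0))
a=cv2.resize(ps["scene"]["frame"][190:300,120:230],(440,440),interpolation=cv2.INTER_CUBIC);b=cv2.resize(ps["side"]["frame"][190:290,225:315],(396,440),interpolation=cv2.INTER_CUBIC)
c=cv2.resize(ps["wrist"]["frame"][130:330,170:350],(396,440))
cv2.imwrite("pics/c8.png",cv2.resize(np.hstack([a,b,c]),(800,286))[:,:,::-1])
cv2.imwrite("pics/c8.png",np.hstack([a,b])[:,:800,::-1])
E
```

```text
{'clock': 21.35, 'joints': [-0.3071, 0.3819, -0.2928, 1.6253, 0.1188, 1.1511, -1.9806], 'dq': [-0.005, -0.0009, -0.0076, -0.004, 0.0005, 0.0011, -0.0033], 'position': [0.5348, 0.2436, 0.2434], 'ee_rot': [3.1226, 0.3426, 0.0016], 'force': [-1.0591, 0.2422, -1.1287], 'ft_torque': [0.0364, 0.0204, -0.0048], 'gripper_force': 11.9999, 'width': 0.1422}
pos [0.5348 0.2436 0.2434] yaw 12.52 tilt [ 0.001 -0.    -1.   ] -> tool cm [-0.09 -0.2   0.84] turn -0.18
scene dot [166.3 264. ] tip exp [163.7 244. ]
tile 0.043 [530.1 245.3 101.1  49.6   6.6]
tile 0.0781 [742.   81.5  85.9  77.3 -38. ]
np 0.6 [191.8, 159.5] [216 164]
side dot [270.7 265.3] tip exp [270.4 245.3]
tile 0.041 [535.7 246.8  98.   53.4   8.5]
np 0.44 [194.2, 269.4] [217 273]
wrist dot [252.3 167.1] tip exp [252.1 177.3]
tile 0.0441 [532.5 245.7 100.   49.9   7.8]
tile 0.0913 [509.9  -7.5  54.2  25.8  46.5]
np 0.66 [237.9, 254.5] [267 263]
```

View pics/c8.png

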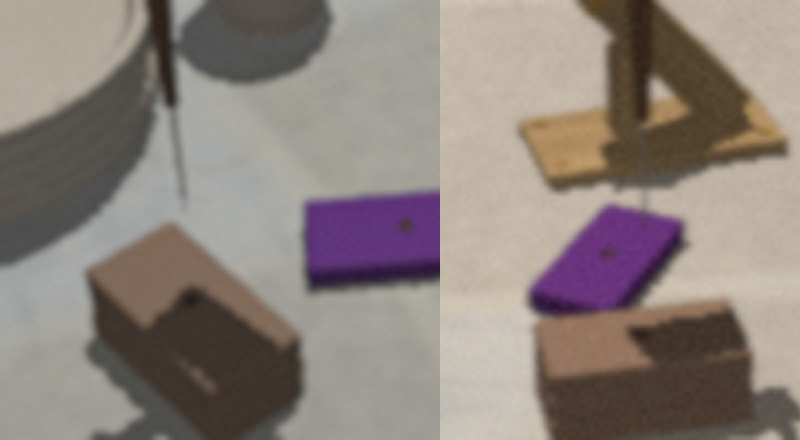

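The views show the tip at scene px (166,242) and side px (272,239.5), with the tile's dot below at (167.5,264) and (270.5,265.5). Triangulating the tip against the dot.

```bash
cat > fin.py <<'E'
from nd import *
a=vision.get_image("scene"); b=vision.get_image("side"); w=vision.get_image("wrist")
def tri(oa,ob):
    s=least_squares(lambda x:np.r_[proj(a,x)-oa,proj(b,x)-ob],[.53,.245,.07]); return s.x,np.abs(s.fun).max()
def col(p,rows,u0,r=5):
    g=p["frame"].astype(float).sum(2); out=[]
    for v in rows:
        seg=g[v,u0-r:u0+r+1]; k=np.clip(np.median(seg)-8-seg,0,None); out.append(((k*np.arange(u0-r,u0+r+1)).sum()/max(k.sum(),1e-6),k.sum()))
    return np.round(out,1).tolist()
E
python3 - <<'E'
from fin import *
T,e=tri((166,242),(271.8,239.5)); D,e2=tri((167.5,264.2),(270.7,265.3)); print(T.round(4),e,D.round(4),e2,(T-D).round(4))
print(col(a,range(218,250,2),165)); print(col(b,range(222,246,2),271))
print("wrist dot",dot(w,(167,252),6,.0425)); 
A=proj(w,T); print("wrist tip proj",A)
for d in cut_out("needle_point",w)[:1]:
    m=np.argwhere(d["mask"]); print(m[m[:,0]<m[:,0].min()+4].mean(0),m.min(0),m.max(0))
g=w["frame"].sum(2).astype(int); print(g[165:215:3,243:263:2])
E
```

```text
[0.5288 0.2422 0.1014] 1.0357969731446133 [0.5333 0.2431 0.0405] 0.020322349440277776 [-0.0045 -0.0009  0.0609]
[[161.8, 448.0], [162.1, 315.0], [162.6, 256.0], [163.0, 264.0], [163.1, 227.0], [163.3, 194.0], [163.7, 205.0], [164.1, 201.0], [164.2, 220.0], [164.4, 153.0], [164.7, 158.0], [165.0, 131.0], [165.5, 63.0], [161.3, 16.0], [162.1, 307.0], [161.9, 126.0]]
[[274.6, 22.0], [271.6, 7.0], [268.0, 1.0], [269.0, 1.0], [266.0, 8.0], [269.5, 73.0], [271.3, 161.0], [269.9, 86.0], [267.1, 51.0], [271.0, 5.0], [272.0, 2.0], [275.7, 53.0]]
wrist dot (array([252.9, 167.4]), array([0.53274358, 0.24522044, 0.0425    ]))
wrist tip proj [254.83546099 184.1888811 ]
[185.5 252.5] [184 242] [266 263]
[[222 224 204 206 156 112 162 208 229 429]
 [209 204 212 197  99 103 105 194 369 432]
 [206 207 206 205 197 184 204 206 229 425]
 [203 204 206 205 204 202 204 197 361 428]
 [208 206 202 209 203 203 204 211 388 425]
 [206 205 206 202 203 206 207 201 288 419]
 [205 207 206 205 200 189 203 200 359 421]
 [203 209 207 207 205 220 203 201 222 416]
 [206 204 200 202 204 219 204 199 356 416]
 [202 204 204 202 204 224 206 212 356 414]
 [201 202 201 200 208 223 206 198 350 412]
 [199 205 203 195 131 120 145 200 375 408]
 [202 201 200 152 109 111 107 172 286 404]
 [213 208 204 126 108 109 106 140 343 402]
 [299 299 302 121 109 112 118 200 524 489]
 [292 311 300 116 109 111 111 135 478 523]
 [524 531 414 106 113 118 117 106 452 530]]
```

Run:
```python
from fin import *
def tri3(o):
    s=least_squares(lambda x:np.concatenate([proj(p,x)-q for p,q in zip((a,b,w),o)]),[.53,.245,.07]); return s.x,s.fun.round(1)
T=tri3([(165.4,242),(271.3,239.5),(253,182.5)]); D=tri3([(167.5,264.2),(270.7,265.3),(252.9,167.4)])
print(T,D); d=T[0]-D[0]; print("tip-dot world",d.round(4),"needed tool cm",(yaw()[2].T@(-d+[0,0,.05])*100).round(2))
g=w["frame"].sum(2).astype(int); print(g[172:200:2,248:259])
```

```text
(array([0.52993288, 0.24399869, 0.10169422]), array([-0.6, -1.1,  0.7,  1.4,  0.4,  0.3])) (array([0.53258524, 0.24465113, 0.04166905]), array([-0.7,  0.1,  0.4, -0. ,  0.4,  0. ]))
tip-dot world [-0.0027 -0.0007  0.06  ] needed tool cm [ 0.27 -0.01  1.  ]
[[204 203 203 205 206 200 206 209 206 203 197]
 [204 205 203 204 204 203 208 204 204 200 220]
 [205 201 208 206 204 203 205 204 203 198 222]
 [208 204 202 204 206 204 203 203 205 211 308]
 [203 204 202 206 203 206 204 204 201 200 203]
 [205 207 207 201 197 191 202 205 204 199 223]
 [205 206 203 202 200 206 204 206 201 202 213]
 [206 207 204 206 214 217 210 206 204 203 200]
 [201 205 203 206 215 217 208 205 204 201 217]
 [204 203 202 202 219 223 211 206 202 200 223]
 [204 206 205 207 216 219 215 204 200 214 303]
 [202 202 202 202 219 224 213 203 205 201 205]
 [202 202 202 207 219 221 216 212 204 198 216]
 [204 197 162 139 124 116 128 152 177 199 277]]
```

>>> play_rows(increments="0.25 0 0.5 0 -1;0 0 0.4 0 -1;0 0 0.1 0 -1;0 0 0 0 -1;0 0 0 0 -1")

```text
clock: 22.57
position: [0.5364, 0.2454, 0.2325]
ee_rot: [3.122, 0.346, -0.001]
force: [-0.5, -0.2, -0.1]
width: 0.146
gripper_force: 12.0
```

>>> play_rows(increments="0 0 0 0 -1;0 0 0 0 -1;0 0 0 0 -1;0 0 0 0 -1")

```text
clock: 22.9
position: [0.5366, 0.2455, 0.2328]
ee_rot: [3.122, 0.346, 0.0]
force: [0.6, -0.5, -0.5]
width: 0.144
gripper_force: 12.0
```

Run:
```python
from fin import *
st(); g=w["frame"].sum(2).astype(int); print(g[168:198:2,248:259]); print("dot",dot(w,(167,252),6,.0425))
print("exp tip",[proj(p,[.5326,.2447,.0917]).round(1).tolist() for p in (a,b,w)])
print(col(a,range(226,258,2),166)); print(col(b,range(230,256,2),271))
o=np.hstack([cv2.resize(p["frame"][y:y+80,x:x+80],(400,400),interpolation=cv2.INTER_CUBIC) for p,y,x in ((a,200,125),(b,205,230))])
cv2.imwrite("pics/c9.png",o[:,:,::-1])
```

```text
{'clock': 23.05, 'joints': [-0.3094, 0.3944, -0.2925, 1.6337, 0.1228, 1.1315, -1.9831], 'dq': [-0.0021, 0.0034, -0.0004, 0.0003, 0.0004, 0.0008, 0.0012], 'position': [0.5365, 0.2455, 0.2328], 'ee_rot': [-3.1225, -0.3461, -0.0001], 'force': [-0.0889, 0.865, -0.5726], 'ft_torque': [0.0385, 0.0501, -0.0236], 'gripper_force': 12.0, 'width': 0.1424}
[[205 207 206 196 182 175 179 190 202 210 208]
 [207 203 158 117  99  93 100 114 161 199 204]
 [207 195 145 105  96  96  99 105 155 195 206]
 [203 206 187 161 144 135 144 167 194 206 206]
 [206 202 208 207 206 203 207 202 205 202 205]
 [205 206 202 205 203 203 207 207 205 205 203]
 [205 205 206 206 205 206 204 203 202 206 202]
 [204 204 204 206 199 194 204 207 205 204 203]
 [204 201 203 205 202 204 205 203 204 206 205]
 [203 208 206 203 217 218 212 203 205 205 204]
 [204 203 201 204 216 216 210 206 199 203 208]
 [206 206 202 204 219 222 210 201 203 206 203]
 [203 205 206 203 215 220 213 205 204 208 206]
 [204 205 204 204 216 222 213 205 206 204 201]
 [206 206 199 206 219 223 215 208 204 204 202]]
dot (array([253. , 171.2]), array([0.53294949, 0.2451601 , 0.0425    ]))
exp tip [[164.3, 244.3], [270.8, 245.2], [253.3, 182.6]]
[[162.2, 277.0], [162.4, 260.0], [162.7, 267.0], [163.1, 211.0], [163.2, 222.0], [163.5, 228.0], [163.8, 231.0], [164.1, 216.0], [164.2, 204.0], [164.3, 103.0], [162.9, 499.0], [162.8, 310.0], [0.0, 0.0], [0.0, 0.0], [0.0, 0.0], [0.0, 0.0]]
[[267.0, 2.0], [268.6, 85.0], [270.2, 148.0], [269.2, 82.0], [267.7, 155.0], [0.0, 0.0], [270.0, 8.0], [274.9, 41.0], [275.5, 156.0], [274.9, 290.0], [273.3, 411.0], [271.8, 305.0], [270.1, 320.0]]
```

View pics/c9.png

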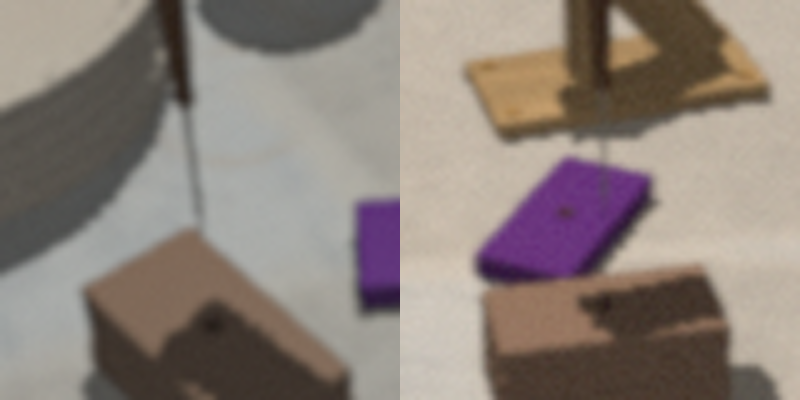

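All three views agree with the point about 5 cm above the dot. In the scene it is at px (165,245.5) with the dot at (167.5,264). In the side view it is at (271,245.5), in line with the dot. Handing in.

```bash
python3 -c "
from cell import job; print(job.sign_off())"
```

```text
the job is handed in; nothing more can be done
None
```

The loose tile lies flush on the pile, and the needle tool is held upright about 5 cm above its dot, within about 1 mm and 1° by the cameras. The job is handed in at about 23 s of the 58 s allowed; no verdict came back.

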